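# Put the sieve mallet back into its grip ring

## Robot

A 7-joint arm with a two-finger parallel gripper is mounted at the origin on the work surface. World frame = base frame: x ahead of the robot, y to its left, z up, the work surface at z = 0. Lengths are in m, angles in rad, forces in N, time in s.
With the tool pointing down it reaches from about 0.425 to 0.925 m from the base axis. Payload 6.8 kg.
Tool frame: the origin (TCP) lies at the very end of the fingers, on their centre line; the grasp point (between the pads) lies 19 mm behind it; z points along the fingers, y is the line along which they close (so a half turn about z gives the same grasp; the last joint's range is limited). The gripper opens to 85 mm and grips with 20 to 120 N. Pads are 22 mm wide; open, the fingers measure 114 mm over their backs; the gripper's body (76 mm by 85 mm) begins 54 mm behind the grasp point. The pads swing forward as they close: fully open they stand 13 mm farther back than shut.
Start: joints at [1.149, 0.477, 0.022, 1.555, -0.011, 1.109, -0.083], TCP at [0.208, -0.642, 0.231] pointing down, gripper open.
Joint ranges: [-2.96, 2.96], [-0.34, 2.1], [-1.41, 1.46], [0.24, 2.44], [-1.37, 4.51], [0.17, 1.92], [-2.96, 2.96]. Speed limits (rad/s): [2.39, 2.39, 3.14, 3.14, 3.14, 3.14, 3.14].

## Interface

Orientations are given as a unit quaternion [w, x, y, z].
In Python, from station import bot gives the robot as it stands.
- The arm moves only by the shell command python3 nudge.py 'ROWS' [FORCE]. ROWS is a JSON list of rows, 1 to 20 of them, each of 5 numbers: dx, dy, dz in m, then a turn about the tool's z in rad, then the opening from 0.0 (shut) to 1.0 (fully open); each row shifts and turns the commanded pose from where the row before left it, along the tool's axes as they then stand; what a row does not reach is not made up. A row lasts 1/10 s, in which the tool goes at most 0.05 m and 0.15 rad, less where a joint would pass 70% of its speed; a pose out of reach is approached as far as the arm can. The fingers move at their own pace and stop on an object; FORCE is the grip in N (left out, the last holds). Time passes only in rows, so rows that do not move let the fingers close. It prints the time, the measured TCP pose, the force, the opening and the grip force at its end.
- bot.get_obs(): the state, without advancing time (a new reading comes with each control period).
- bot.read_camera(name): name is "side" or "top"; returns the picture (480x640x3 uint8, blue, green, red); there is no depth.
- bot.camera_info(name): a dict with "vertical_fov" (degrees; the focal length in pixels is half the picture's height over the tangent of half this angle, whatever the lens; pixels are square), "cx", "cy" (the principal point, pixels), "k1" (the pictures are not rectified: a ray, as slopes to the right and down, at radius r is drawn at 1 + k1 r^2 times it, then the intrinsics apply), "view" (4x4, takes a point from world to camera coordinates). Camera axes: x right, y up, looking along -z (the intrinsics and any distortion apply to the point x, -y, -z); pixel columns grow to the right and rows downward; lengths in m; the calibration is good to about 2 mm. A picture is of the moment at which its call begins. camera_info takes no time and is no camera call.
- bot.hand_in(): hands the job in; it is judged then, once.
The state is a dict: "t": time; "q": joint angles; "joint_vel": joint speeds; "joint_torque": joint torques, N m; "eef_pos": TCP position; "tool_rot": TCP orientation; "contact_force": force on the tool from outside, world axes, zero at the start; "torque": the same for the moment, N m; "gripper_width": opening from 0.0 (shut) to 1.0 (fully open); "grasp_force": force on a finger pad.
Only numpy, scipy, OpenCV 4.12 (cv2) and the standard library are available. Lean on these libraries where they do the work, as an engineer would, in place of code of your own. Each camera call takes 0.05 s, during which the arm holds its last target. There are 200 camera calls.

## Task

Lift the small wooden sieve mallet out of the steel draining pot and put it away in the ring of the stand: pass the handle down through the ring and press it home against the sprung rollers until the head rests flush on the ring, then let go. The ring is clamped somewhere along the stand's cross bar, so feel for it, and never force it: the mallet's contact load on the stand, rollers' squeeze included, must stay under 45 N (a push of 25 N is plenty). Leave the two seed jars and the brass sieve where they are.

Things in the scene. Friction and masses are not known exactly. Their poses are not given: they have to be found in the camera images.
- mallet: Small wooden mallet, 0.16 to 0.26 kg, hanging handle-down in the pot, head across its rim. Head: block 84 long (x), 38 wide (y), 36 high (z), dark rubber ends. Handle: round, 20 diameter, 115 long, straight down (-z) from the middle of the head's underside. Origin: centre of the head's underside, where the handle begins; z points up out of the head's top.
- mallet_tip (a point): Centre of the handle's free end, 115 mm below the mallet's origin. The last 5 mm of the handle taper from 20 to 18 diameter.
- pot: Fixed open steel pot, 58 outer and 52 inner diameter, rim 130 above the bench (inner floor at 4), on a disc 90 in diameter and 4 thick. Origin: centre of its underside, on the bench.
- stand: Fixed steel stand carrying the ring. Base plate 8 thick, x from -45 to 90, y from -39 to 71. A 16 diameter post at (68, 16) carries a cross bar along y; on it is clamped a flat arm running along x to the ring. Nothing of the stand is higher than the ring's top face, 135 above the bench. Origin: on the bench under slot_zero; z up, y along the cross bar.
- jar_a: Bystander: closed seed jar, 76 diameter, 130 high, green cap. Origin: centre of its underside.
- jar_b: Bystander: closed seed jar, 64 diameter, 110 high, yellow cap. Origin: centre of its underside.
- sieve: Bystander: open round brass sieve, 80 diameter, 35 high. Origin: centre of its underside.
- slot_zero (a point): Zero of the cross bar, at the height of the ring's flat top face (135 above the bench); fixed to the stand. The ring's axis is vertical, at the stand's x = 0 and anywhere from 4 to 28 mm in +y of here; clamped rigidly, different each time, not in the state: feel or look for it. Ring: bore 22, outside 56, 10 high. The handle's tip stops on its face unless within about 2 mm of the axis.
- roller_level (a point): Point on the stand straight below slot_zero, at the height (108) of two sprung rubber rollers that face each other in y under the ring, moving with it: 12 diameter, axes along x, gap 18.5 when empty. They open in y for the handle and hold it by friction: about 3 to 8 N pushes the mallet through; its weight alone does not. Below them the way is free to the base plate.

How it is judged:
By the outcome, as a careful person would: the job done as asked, in the order asked, and still so for the second after the job is handed in, with the robot touching nothing.
It also fails if it takes over 72 s, if anything falls off the work surface, if the arm or the gripper's body presses on something with over 40 N, if the wrist force passes 120 N, or if a joint passes its speed limit or range.

## Working session

There is one attempt and no reset: what is moved stays moved. The work goes in short steps, Python scripts to look and compute and a shell command to move; the robot and the scene stay as the last step left them, time stands still between calls to the robot, and variables do not carry over. Pictures are saved under pics/ and viewed, at most 10 in all, crops included, and the job is handed in when it is done.

```bash
ls; mkdir -p pics; python3 - <<'E'
from station import bot
import cv2
o=bot.get_obs();print(o)
for n in("side","top"):
    cv2.imwrite(f"pics/{n}0.png",bot.read_camera(n));print(n,bot.camera_info(n))
E
```

```text
nudge.py
pics
station.py
{'t': 0.0, 'q': array([ 1.14892362,  0.47778524,  0.02233933,  1.55643835, -0.01149916,
        1.10930574, -0.08307551]), 'joint_vel': array([ 0.0001281 ,  0.00040553,  0.0010142 ,  0.0009041 ,  0.0009571 ,
       -0.00049557, -0.00049136]), 'joint_torque': array([ 6.48267292e-05, -5.96452403e+01,  1.60780896e+00, -2.81194693e+01,
        1.23879997e-02,  9.43841762e-03,  1.43794864e-05]), 'eef_pos': array([ 0.20814345, -0.64148988,  0.23034121]), 'tool_rot': array([-8.80166243e-04,  9.87714485e-01,  1.56266692e-01, -2.07317112e-04]), 'contact_force': array([ 0.71887406, -0.08704411,  0.84993354]), 'torque': array([-0.03572883, -0.02400334,  0.04303821]), 'grasp_force': 0.0, 'gripper_width': 1.000809242333843}
side {'vertical_fov': 42.30204293509256, 'cx': 309.0277668123286, 'cy': 241.31070876755985, 'k1': -0.22068059276155064, 'view': array([[ 0.89966738, -0.43626129,  0.01657391, -0.54215766],
       [ 0.23133669,  0.50857542,  0.82935781, -0.24333077],
       [-0.37024579, -0.74231201,  0.55847196, -0.74565175],
       [ 0.        ,  0.        ,  0.        ,  1.        ]])}
top {'vertical_fov': 42.11360598392739, 'cx': 323.3806201351825, 'cy': 240.58761279716387, 'k1': -0.06349653306457213, 'view': array([[ 0.01774759, -0.99952827,  0.02506501, -0.03067169],
       [ 0.99096727,  0.02091732,  0.1324626 , -0.6107406 ],
       [-0.1329244 ,  0.02248772,  0.99087103, -1.16960676],
       [ 0.        ,  0.        ,  0.        ,  1.        ]])}
```

View pics/side0.png

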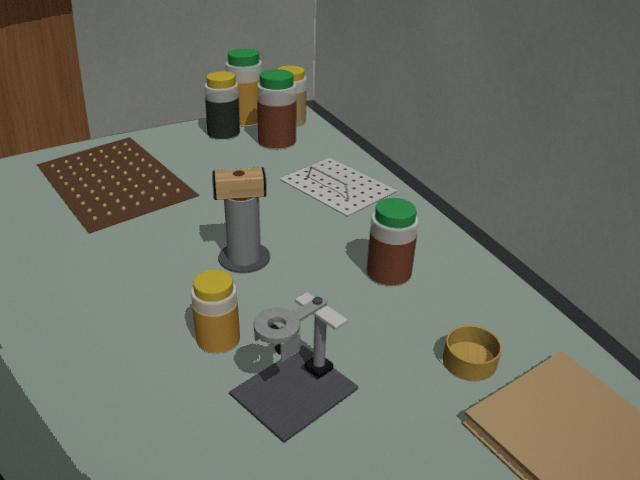

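View pics/top0.png

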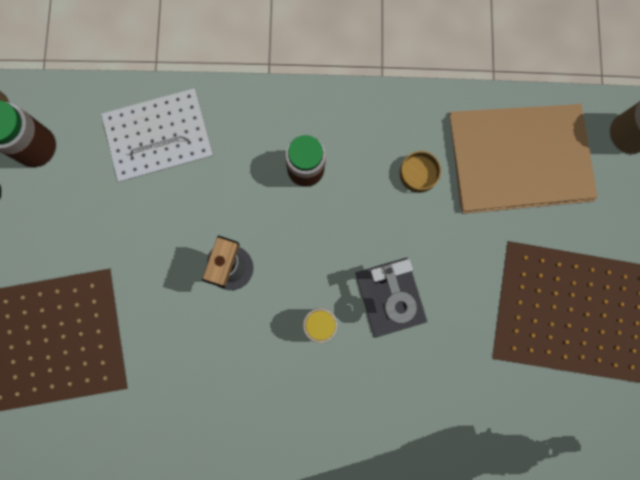

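The side view shows the mallet head at (240,183) and the ring at (277,324). In the top view the head is at (221,261) and the ring at (401,307). Jar_b is the yellow cap beside the stand, and jar_a and the sieve are farther away.

```bash
cat > h.py <<'E'
import numpy as np,cv2
from station import bot
def cam(n):
    i=bot.camera_info(n);f=240/np.tan(np.radians(i["vertical_fov"])/2)
    K=np.array([[f,0,i["cx"]],[0,f,i["cy"]],[0,0,1]]);return K,np.array([i["k1"],0,0,0.]),i["view"]
def ray(n,uv):
    K,D,V=cam(n);p=cv2.undistortPoints(np.float64([[uv]]),K,D)[0,0]
    R=V[:3,:3];return -R.T@V[:3,3],R.T@np.array([p[0],-p[1],-1])
def plane(n,uv,z):
    o,d=ray(n,uv);return o+d*(z-o[2])/d[2]
def two(a,b):
    o1,d1=ray("side",a);o2,d2=ray("top",b)
    s=np.linalg.lstsq(np.c_[d1,-d2],o2-o1,rcond=None)[0]
    p,q=o1+s[0]*d1,o2+s[1]*d2;return (p+q)/2,np.linalg.norm(p-q)
def pix(n,P):
    K,D,V=cam(n);c=V[:3,:3]@P+V[:3,3];c=np.float64([[[c[0],-c[1],-c[2]]]])
    return cv2.projectPoints(c,np.zeros(3),np.zeros(3),K,D)[0].ravel()
E
python3 - <<'E'
import cv2,numpy as np
from h import *
t=cv2.imread("pics/top0.png");s=cv2.imread("pics/side0.png")
c=lambda im,x,y:cv2.resize(im[y:y+75,x:x+100],(400,300),interpolation=cv2.INTER_CUBIC)
cv2.imwrite("pics/c0.png",np.vstack([np.hstack([c(t,175,225),c(t,350,260)]),np.hstack([c(s,190,150),c(s,230,290)])]))
hsv=cv2.cvtColor(t,cv2.COLOR_BGR2HSV)
m=cv2.inRange(hsv,(5,80,110),(25,255,255));m[:, :190]=0;m[:,250:]=0;m[:225]=0;m[300:]=0
cs=max(cv2.findContours(m,0,2)[0],key=cv2.contourArea);r=cv2.minAreaRect(cs);print(r,cv2.boxPoints(r).tolist())
for p in [r[0]]+cv2.boxPoints(r).tolist(): print(plane("top",p,.166).round(4))
E
```

```text
((219.90426635742188, 260.9164733886719), (22.03908920288086, 43.79502487182617), 19.29004669189453) [[202.26951599121094, 277.9443054199219], [216.7372283935547, 236.60801696777344], [237.5390167236328, 243.88864135742188], [223.07130432128906, 285.22491455078125]]
[0.5552 0.1622 0.166 ]
[0.5252 0.1915 0.166 ]
[0.5975 0.1694 0.166 ]
[0.5855 0.1328 0.166 ]
[0.5134 0.1552 0.166 ]
```

View pics/c0.png

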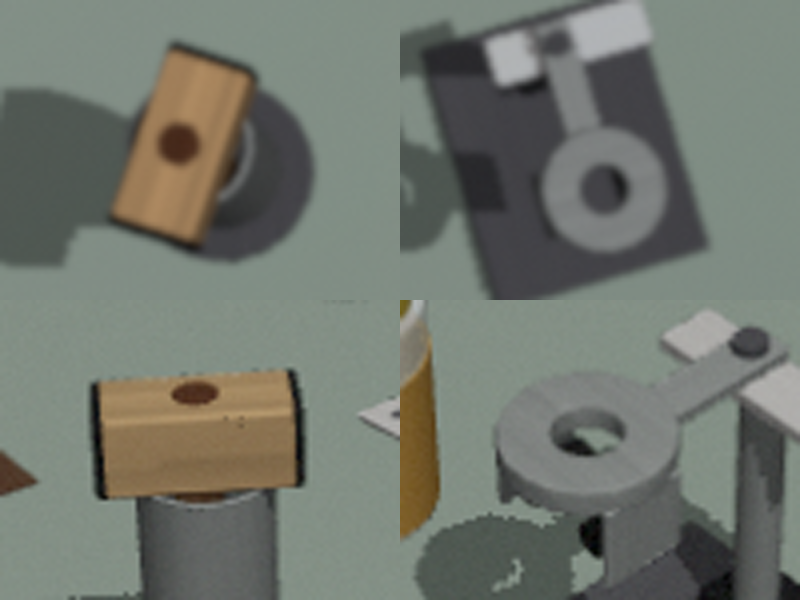

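The crop shows the plug on the head at top (219.5,260.7) and side (238.7,173.2). The ring's top face is centred near top (401,307) and side (277,323.6), and the arm runs from it to the cross bar.

```bash
python3 - <<'E'
from h import *
t=cv2.imread("pics/top0.png");s=cv2.imread("pics/side0.png")
def dark(im,x,y,r,n):
    h=cv2.cvtColor(im,cv2.COLOR_BGR2HSV);m=np.zeros(im.shape[:2],np.uint8)
    m[y-r:y+r,x-r:x+r]=(h[y-r:y+r,x-r:x+r,2]<115)*255
    c=min(cv2.findContours(m,0,2)[0],key=lambda c:np.hypot(*(np.array(cv2.minEnclosingCircle(c)[0])-(x,y))));M=cv2.moments(c);print(n,M["m00"]);return (M["m10"]/M["m00"],M["m01"]/M["m00"])
a=dark(s,239,173,7,"s");b=dark(t,220,261,7,"t");print(a,b,two(a,b),plane("top",b,.166),plane("side",a,.166))
# ring: outer top-face centre by eye, and 56 mm circle check
for a,b in [((277,323.5),(401,306.8))]: print(two(a,b),plane("top",b,.135),plane("side",a,.135))
# base plate edges in top
h=cv2.cvtColor(t,cv2.COLOR_BGR2HSV);m=cv2.inRange(h,(0,0,0),(180,255,85));m[:,:358]=0;m[:,430:]=0;m[:255]=0;m[340:]=0
m=cv2.morphologyEx(m,cv2.MORPH_CLOSE,np.ones((25,25)));r=cv2.minAreaRect(max(cv2.findContours(m,0,2)[0],key=cv2.contourArea));print(r)
for p in cv2.boxPoints(r): print(p,plane("top",p,.008).round(4))
# ring outer edge in side/top: project circle around candidates
for n,im in(("top",t),("side",s)):
    P=plane(n,(401,306.8) if n=="top" else (277,323.5),.135);o=cv2.resize(im,None,fx=1,fy=1)
    q=np.array([pix(n,P+[r*np.cos(k),r*np.sin(k),0]) for r in(.011,.028) for k in np.arange(0,6.28,.1)])
    x0,y0=(360,270) if n=="top" else (240,290)
    c=cv2.resize(im[y0:y0+75,x0:x0+75],(400,400),interpolation=cv2.INTER_NEAREST);k=400/75
    for u in q: cv2.circle(c,tuple(int(v) for v in ((u-(x0,y0)+.5)*k)),1,(0,0,255),-1)
    cv2.imwrite(f"pics/r_{n}.png",c)
cv2.imwrite("pics/r.png",np.hstack([cv2.imread("pics/r_top.png"),cv2.imread("pics/r_side.png")]))
E
```

```text
s 35.5
t 67.0
(238.06572769953047, 173.0093896713615) (219.2960199004975, 260.44029850746267) (array([0.55474559, 0.16314973, 0.16925759]), np.float64(0.002050479747300219)) [0.55604783 0.16331894 0.166     ] [0.55576941 0.16926525 0.166     ]
(array([ 0.4826612 , -0.15600792,  0.137016  ]), np.float64(0.000751821331114984)) [ 0.48307642 -0.15643421  0.135     ] [ 0.48317547 -0.1538174   0.135     ]
((385.564208984375, 296.8807678222656), (70.01709747314453, 63.791236877441406), 73.3007583618164)
[344.9541 272.5138] [ 0.5527 -0.0635  0.008 ]
[406.05505 254.18353] [ 0.5917 -0.1853  0.008 ]
[426.17432 321.24774] [ 0.4592 -0.2255  0.008 ]
[365.07336 339.578  ] [ 0.4216 -0.1048  0.008 ]
```

View pics/r.png

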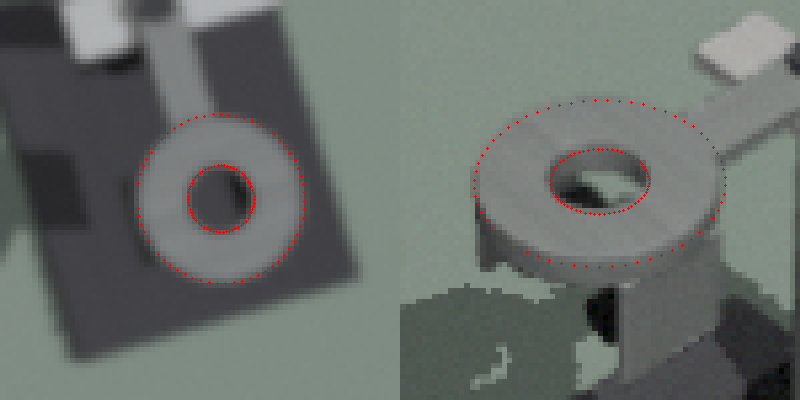

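The projected circles fit the ring in both views, with the top view best at centre (0.483,-0.156). The mallet is at about (0.556,0.163) with its head at yaw -17°. Next I move above it.

```bash
cat >> h.py <<'E'
from scipy.spatial.transform import Rotation as Ro
def go(target,yaw=None):
    o=bot.get_obs();q=o["tool_rot"];R=Ro.from_quat(np.r_[q[1:],q[0]]).as_matrix()
    a=np.degrees(np.arctan2(R[1,0],R[0,0]));print("t",round(o["t"],2),"pos",o["eef_pos"].round(4),"yaw",a.round(2),"tilt",R[:,2].round(4),"tool delta",(R.T@(np.array(target)-o["eef_pos"])).round(4), "" if yaw is None else "turn %.3f"%np.radians(a-yaw),"F",o["contact_force"].round(1),"q",o["q"].round(2))
E
S='[0.0322,-0.0365,0,0,1]'
python3 nudge.py '[[0.032,-0.0365,-0.001,0,1],[0.032,-0.0365,-0.001,0,1],[0.032,-0.0365,-0.001,0,1],[0.032,-0.0365,-0.001,0,1],[0.032,-0.0365,-0.001,0,1],[0.032,-0.0365,-0.001,0,1],[0.032,-0.0365,-0.001,0,1],[0.032,-0.0365,-0.001,0,1],[0.032,-0.0365,-0.001,0,1],[0.032,-0.0365,0,0,1],[0.032,-0.0365,0,0,1],[0.032,-0.0365,0,0,1],[0.032,-0.0365,0,0,1],[0.032,-0.0365,0,0,1],[0.032,-0.0365,0,0,1],[0.032,-0.0365,0,0,1],[0.032,-0.0365,0,0,1],[0.032,-0.0365,0,0,1]]' 
python3 nudge.py '[[0,0,0,0.15,1],[0,0,0,0.15,1],[0,0,0,0.15,1],[0,0,0,0.15,1],[0,0,0,0,1],[0,0,0,0,1]]' 30
python3 -c "
from h import *
go((.556,.163,.20),-17)"
```

```text
t: 1.9
eef_pos: [0.5538, 0.1622, 0.2399]
tool_rot: [0.0, 0.988, 0.156, -0.0]
contact_force: [1.7, -0.9, 1.1]
gripper_width: 0.994
grasp_force: 0.0
t: 2.5
eef_pos: [0.5532, 0.1606, 0.2401]
tool_rot: [0.0, 0.99, -0.141, -0.0]
contact_force: [-0.7, 0.2, 0.4]
gripper_width: 1.0
grasp_force: 0.0
t 2.5 pos [0.5532 0.1606 0.2401] yaw -16.16 tilt [-4.e-04 -3.e-04 -1.e+00] tool delta [ 0.002  -0.003   0.0401] turn 0.015 F [-0.7  0.2  0.4] q [-0.07  0.34 -0.4   1.77  0.15  1.07 -2.37]
```

```bash
python3 nudge.py '[[0.002,-0.003,0,0.015,1],[0,0,0.025,0,1],[0,0,0.025,0,1],[0,0,0.025,0,1],[0,0,0.015,0,1],[0,0,0.013,0,1],[0,0,0,0,1],[0,0,0,0,1]]' 30
python3 nudge.py '[[0,0,0,0,0.4],[0,0,0,0,0.3],[0,0,0,0,0.2],[0,0,0,0,0.2],[0,0,0,0,0.2],[0,0,0,0,0.2],[0,0,0,0,0.2],[0,0,0,0,0.2]]' 30
python3 -c "
from h import *
go((.556,.163,.29),-17)
a=bot.read_camera('top')[200:320,140:300];b=bot.read_camera('side')[120:240,170:330]
cv2.imwrite('pics/g.png',cv2.resize(np.hstack([a,b]),(800,300)))"
```

```text
t: 3.3
eef_pos: [0.5567, 0.1632, 0.1378]
tool_rot: [-0.0, 0.989, -0.15, 0.0]
contact_force: [-0.0, 0.6, -0.1]
gripper_width: 1.006
grasp_force: 0.0
t: 4.1
eef_pos: [0.5568, 0.1634, 0.1382]
tool_rot: [-0.0, 0.989, -0.15, 0.001]
contact_force: [-0.2, 0.8, 4.8]
gripper_width: 0.442
grasp_force: 30.8
t 4.1 pos [0.5568 0.1634 0.1382] yaw -17.25 tilt [ 1.5e-03  6.0e-04 -1.0e+00] tool delta [-0.0005  0.0005 -0.1518] turn -0.004 F [-0.2  0.8  4.8] q [-0.1   0.45 -0.37  1.85  0.21  0.87 -2.45]
```

View pics/g.png

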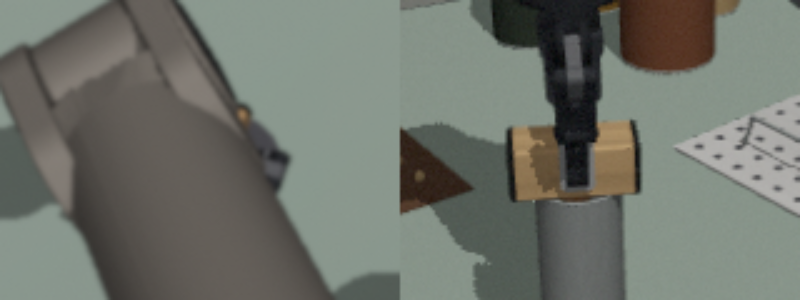

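The grip is centred on the head, with the fingertips just above the rim. Next I lift with a firmer grip.

```bash
python3 nudge.py '[[0,0,0,0,0.2],[0,0,-0.01,0,0.2],[0,0,-0.02,0,0.2],[0,0,-0.03,0,0.2],[0,0,-0.03,0,0.2],[0,0,-0.03,0,0.2],[0,0,-0.03,0,0.2],[0,0,-0.01,0,0.2],[0,0,0,0,0.2],[0,0,0,0,0.2]]' 60
python3 -c "
from h import *
go((.483,-.1555,.29))"
```

```text
t: 5.2
eef_pos: [0.5554, 0.1625, 0.2957]
tool_rot: [0.001, 0.989, -0.15, -0.001]
contact_force: [0.7, -0.2, -2.1]
gripper_width: 0.44
grasp_force: 60.4
t 5.2 pos [0.5554 0.1625 0.2957] yaw -17.26 tilt [-0.0022 -0.001  -1.    ] tool delta [0.0252 0.3251 0.0062]  F [ 0.7 -0.2 -2.1] q [-0.07  0.29 -0.4   1.69  0.12  1.18 -2.37]
```

```bash
python3 nudge.py '[[0.001,0.015,0,0,0.2],[0.003,0.03,0,0,0.2],[0.003,0.04,0,0,0.2],[0.003,0.04,0,0,0.2],[0.003,0.04,0,0,0.2],[0.003,0.04,0,0,0.2],[0.003,0.04,0,0,0.2],[0.003,0.04,0,0,0.2],[0.003,0.025,0,0,0.2],[0,0.015,0,0,0.2],[0,0,0,0,0.2],[0,0,0,0,0.2]]'
python3 -c "
from h import *
go((.483,-.156,.26))
s=bot.read_camera('side');t=bot.read_camera('top');cv2.imwrite('pics/s1.png',s);cv2.imwrite('pics/t1.png',t)
cv2.imwrite('pics/m.png',np.hstack([cv2.resize(s[180:380,200:360],(480,600)),cv2.resize(t[250:370,340:404],(320,600))]))"
```

```text
t: 6.4
eef_pos: [0.4829, -0.1547, 0.2964]
tool_rot: [-0.0, 0.989, -0.15, -0.001]
contact_force: [1.2, 1.2, -1.7]
gripper_width: 0.433
grasp_force: 60.5
t 6.4 pos [ 0.4829 -0.1547  0.2964] yaw -17.3 tilt [-1.6e-03  8.0e-04 -1.0e+00] tool delta [0.0006 0.0013 0.0364]  F [ 1.2  1.2 -1.7] q [ 0.37  0.15 -0.21  1.86  0.03  1.14 -1.72]
```

View pics/m.png

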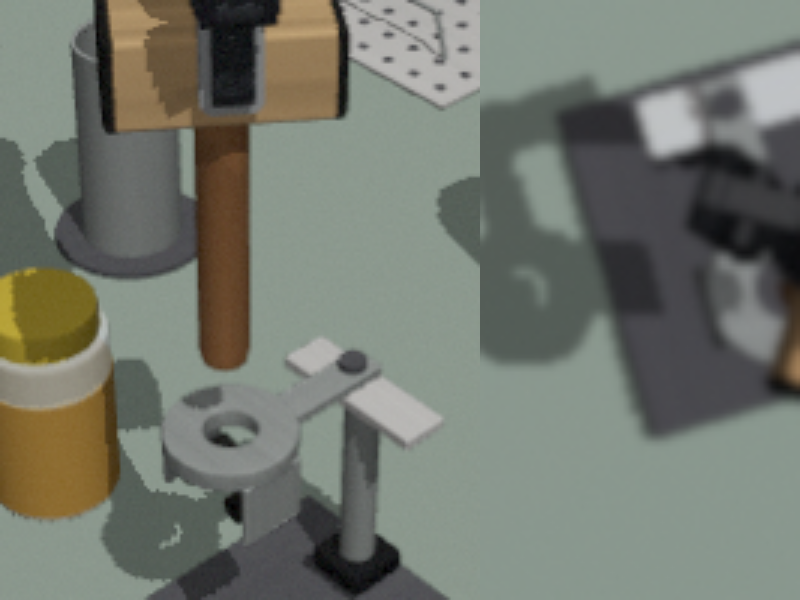

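The handle tip is held just above the ring in the side view, near (274.5,302.5) and slightly left of the bore's column. I'll measure that offset.

```bash
cat > tip.py <<'E'
from h import *
import sys
s=cv2.imread(sys.argv[1]);h=cv2.cvtColor(s,cv2.COLOR_BGR2HSV)
m=cv2.inRange(h,(2,110,30),(18,255,170));m[:,:255]=0;m[:,300:]=0;m[:230]=0;m[340:]=0
c=max(cv2.findContours(m,0,2)[0],key=cv2.contourArea)[:,0];m=cv2.drawContours(np.zeros_like(m),[c],-1,1,-1)
for y in range(245,c[:,1].max()+1,8):
    x=np.where(m[y])[0];print(y,x.min(),x.max(),(x.min()+x.max())/2)
print("bottom",c[:,1].max())
p=bot.get_obs()["eef_pos"];zt=p[2]-.008-.115
for z in (zt,zt+.05): print("pred axis px",pix("side",np.r_[p[:2],z]))
q=[pix("side",np.r_[p[:2]+.009*np.array([np.cos(k),np.sin(k)]),zt])[1] for k in np.arange(0,6.3,.1)];print("pred bottom",max(q))
for e in([.001,0,0],[0,.001,0],[0,0,.001]):print(e,pix("side",np.r_[p[:2],zt]+e)-pix("side",np.r_[p[:2],zt]))
E
python3 tip.py pics/s1.png; python3 -c "
from h import *
print(pix('side',np.array([.4831,-.1564,.135])),pix('side',np.array([.4831,-.1564,.1734])))"
```

```text
245 266 282 274.0
253 266 281 273.5
261 266 281 273.5
269 266 282 274.0
277 267 282 274.5
285 267 282 274.5
293 267 282 274.5
301 270 279 274.5
bottom 302
pred axis px [276.76831452 298.02574868]
pred axis px [276.15104947 262.94829672]
pred bottom 303.00908269020556
[0.001, 0, 0] [ 0.79502495 -0.22739021]
[0, 0.001, 0] [-0.34500881 -0.49834988]
[0, 0, 0.001] [-0.01228846 -0.67283594]
[277.81009561 324.83100563] [277.35647317 299.83278445]
```

```bash
python3 nudge.py '[[0.0017,0.0019,0.01,0,0.2],[0,0,0.01,0,0.2],[0,0,0.01,0,0.2],[0,0,0,0,0.2],[0,0,0,0,0.2],[0,0,0,0,0.2]]'
python3 -c "
from h import *
go((.484,-.157,.257))
s=bot.read_camera('side');cv2.imwrite('pics/s2.png',s)
cv2.imwrite('pics/m2.png',cv2.resize(s[270:360,220:340],(800,600)))"
python3 tip.py pics/s2.png
```

```text
t: 7.1
eef_pos: [0.485, -0.1571, 0.2676]
tool_rot: [-0.0, 0.989, -0.15, 0.0]
contact_force: [0.4, -0.5, -1.9]
gripper_width: 0.433
grasp_force: 60.5
t 7.1 pos [ 0.485  -0.1571  0.2676] yaw -17.25 tilt [ 6.e-04 -1.e-04 -1.e+00] tool delta [-0.001   0.0002  0.0106]  F [ 0.4 -0.5 -1.9] q [ 0.37  0.18 -0.21  1.89  0.04  1.08 -1.72]
245 268 284 276.0
253 269 285 277.0
261 269 284 276.5
269 269 285 277.0
277 269 284 276.5
285 270 285 277.5
293 270 285 277.5
301 270 285 277.5
309 270 285 277.5
317 271 284 277.5
bottom 322
pred axis px [279.47914365 318.600306  ]
pred axis px [278.96159128 285.17452777]
pred bottom 323.6743655063633
[0.001, 0, 0] [ 0.77711255 -0.23195623]
[0, 0.001, 0] [-0.34092304 -0.50750824]
[0, 0, 0.001] [-0.01030583 -0.6409333 ]
```

View pics/m2.png

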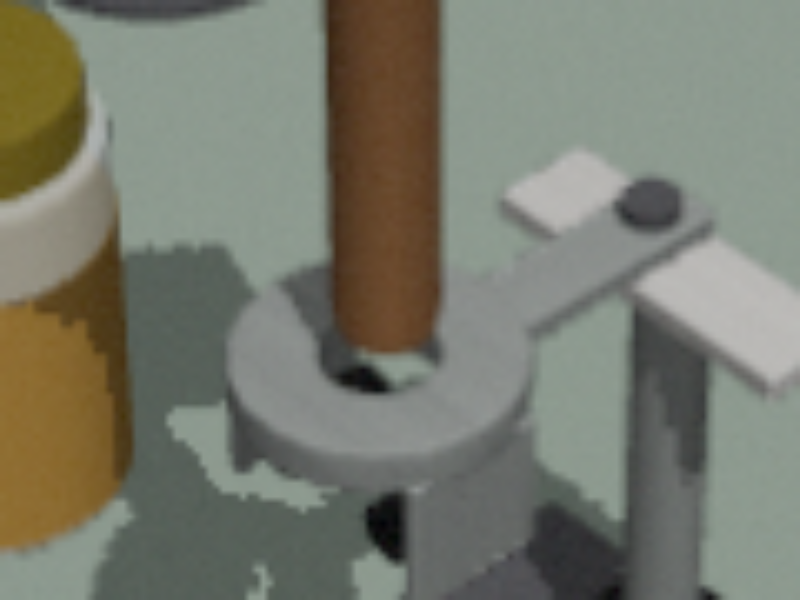

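```bash
python3 nudge.py '[[-0.001,0,0.002,0,0.2],[0,0,0.002,0,0.2],[0,0,0.002,0,0.2],[0,0,0.002,0,0.2],[0,0,0.002,0,0.2],[0,0,0.001,0,0.2],[0,0,0,0,0.2]]'
python3 -c "
from h import *
go((.484,-.1567,.252))"
```

```text
t: 7.85
eef_pos: [0.4844, -0.157, 0.258]
tool_rot: [0.0, 0.989, -0.15, 0.001]
contact_force: [-2.5, 0.1, 9.8]
gripper_width: 0.434
grasp_force: 62.2
t 7.85 pos [ 0.4844 -0.157   0.258 ] yaw -17.27 tilt [ 1.6e-03 -6.0e-04 -1.0e+00] tool delta [-0.0005 -0.0002  0.006 ]  F [-2.5  0.1  9.8] q [ 0.37  0.19 -0.21  1.9   0.04  1.05 -1.73]
```

```bash
python3 -c "
from h import *
print(bot.get_obs()['torque'])"
python3 nudge.py '[[-0.0005,0.0001,0,0,0.2],[-0.0005,0.0001,0,0,0.2],[0,0,0,0,0.2],[0,0,0,0,0.2]]'
python3 -c "
from h import *
go((.484,-.1567,.252));print(bot.get_obs()['torque'])"
```

```text
[ 0.22521553  0.99418807 -0.01089461]
t: 8.25
eef_pos: [0.4839, -0.1569, 0.258]
tool_rot: [0.0, 0.989, -0.15, 0.001]
contact_force: [-1.4, 1.1, 8.5]
gripper_width: 0.432
grasp_force: 61.8
t 8.25 pos [ 0.4839 -0.1569  0.258 ] yaw -17.26 tilt [ 2.9e-03 -7.0e-04 -1.0e+00] tool delta [ 0.0001 -0.0002  0.006 ]  F [-1.4  1.1  8.5] q [ 0.37  0.19 -0.21  1.91  0.04  1.05 -1.72]
[0.0706879  0.55684764 0.00106425]
```

```bash
python3 nudge.py '[[-0.0005,0.0001,0,0,0.2],[-0.0005,0.0001,0,0,0.2],[0,0,0,0,0.2],[0,0,0,0,0.2]]'
python3 -c "
from h import *
go((.484,-.1567,.252));print(bot.get_obs()['torque'])
s=bot.read_camera('side');cv2.imwrite('pics/s3.png',s)
cv2.imwrite('pics/m3.png',cv2.resize(s[270:360,220:340],(800,600)))"
python3 tip.py pics/s3.png
```

```text
t: 8.65
eef_pos: [0.4833, -0.1567, 0.2581]
tool_rot: [0.0, 0.989, -0.15, 0.002]
contact_force: [-0.1, 0.2, 7.6]
gripper_width: 0.433
grasp_force: 61.6
t 8.65 pos [ 0.4833 -0.1567  0.2581] yaw -17.25 tilt [ 4.e-03 -8.e-04 -1.e+00] tool delta [ 0.0006 -0.0002  0.0061]  F [-0.1  0.2  7.6] q [ 0.37  0.18 -0.21  1.91  0.04  1.05 -1.72]
[ 0.080479    0.07585167 -0.02563843]
245 256 266 261.0
253 268 283 275.5
261 267 283 275.0
269 268 283 275.5
277 268 283 275.5
285 268 283 275.5
293 268 283 275.5
301 269 283 276.0
309 269 284 276.5
317 269 284 276.5
325 270 283 276.5
bottom 328
pred axis px [278.12231579 324.92174214]
pred axis px [277.543594   292.03676479]
pred bottom 330.0157538355429
[0.001, 0, 0] [ 0.77179841 -0.23285107]
[0, 0.001, 0] [-0.33713669 -0.50960231]
[0, 0, 0.001] [-0.01148784 -0.63053185]
```

View pics/m3.png

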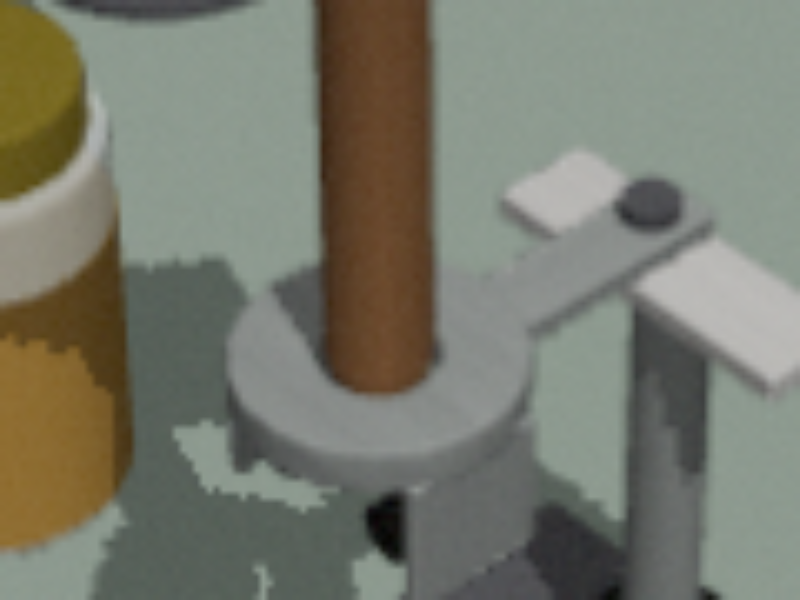

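The tip is now aligned in column with the bore (crop 380), so the remaining error is in depth along (0.4,0.9) world. I'll probe that way.

```bash
python3 nudge.py '[[0.0001,-0.0005,0,0,0.2],[0.0001,-0.0005,0,0,0.2],[0,0,0,0,0.2],[0,0,0,0,0.2]]'
python3 -c "
from h import *
go((.484,-.1557,.252));print(bot.get_obs()['torque'])"
python3 nudge.py '[[0.0001,-0.0005,0,0,0.2],[0.0001,-0.0005,0,0,0.2],[0,0,0,0,0.2],[0,0,0,0,0.2]]'
python3 -c "
from h import *
go((.484,-.1557,.252));print(bot.get_obs()['torque'])"
```

```text
t: 9.1
eef_pos: [0.4835, -0.1565, 0.258]
tool_rot: [0.001, 0.989, -0.15, 0.002]
contact_force: [-0.8, -1.4, 8.0]
gripper_width: 0.436
grasp_force: 61.6
t 9.1 pos [ 0.4835 -0.1565  0.258 ] yaw -17.28 tilt [ 0.0033 -0.0016 -1.    ] tool delta [ 0.0002 -0.0009  0.006 ]  F [-0.8 -1.4  8. ] q [ 0.37  0.18 -0.21  1.91  0.04  1.05 -1.73]
[-0.39006516  0.28837502 -0.00978755]
t: 9.5
eef_pos: [0.4837, -0.1563, 0.258]
tool_rot: [0.001, 0.989, -0.15, 0.002]
contact_force: [-1.5, -2.6, 7.2]
gripper_width: 0.433
grasp_force: 61.6
t 9.5 pos [ 0.4837 -0.1563  0.258 ] yaw -17.29 tilt [ 0.0028 -0.0025 -1.    ] tool delta [ 0.0001 -0.0007  0.006 ]  F [-1.5 -2.6  7.2] q [ 0.37  0.18 -0.21  1.91  0.05  1.05 -1.73]
[-0.83651097  0.47355089 -0.0214259 ]
```

```bash
python3 nudge.py '[[0,0,-0.005,0,0.2],[0,0,0,0,0.2],[0,0,0,0,0.2],[0,0,0,0,0.2]]'
python3 -c "
from h import *
go((.4837,-.156,.252));print(bot.get_obs()['torque'])
s=bot.read_camera('side');cv2.imwrite('pics/s4.png',s)
# ring ellipses: outer top-face outline from picture 0 via bright/grey mask
s0=cv2.imread('pics/side0.png');e=cv2.cvtColor(s0,cv2.COLOR_BGR2GRAY)
print(e[322,250:305]);print(e[300:350,277])"
python3 tip.py pics/s4.png
```

```text
t: 9.9
eef_pos: [0.4825, -0.1546, 0.2609]
tool_rot: [-0.0, 0.989, -0.15, -0.0]
contact_force: [-0.1, -0.3, -2.4]
gripper_width: 0.435
grasp_force: 60.5
t 9.9 pos [ 0.4825 -0.1546  0.2609] yaw -17.25 tilt [-7.e-04  3.e-04 -1.e+00] tool delta [0.0016 0.001  0.0089]  F [-0.1 -0.3 -2.4] q [ 0.37  0.18 -0.21  1.9   0.04  1.06 -1.73]
[-0.04205012  0.02820807 -0.00935943]
[139 138 137 117 114 127 125 125 128 129 127 129 130 131 132 132 131 108
  80  84  89  85  81  95 122 125 123 122 121 121 115  98  79  69  58  70
 103 129 129 131 130 128 130 129 129 130 132 133 135 125 124 140 139 138
 138]
[138 139 140 139 136 139 140 135 125 126 127 129 130 131 130 133 125 108
 100  99  98  96 122 138 137 123  84  42  34 110 129 130 130 134 132 129
 132 135 122 102  98 101  98  92  51  19  18  16  17  14]Traceback (most recent call last):
  File "tip.py", line 7, in <module>
    x=np.where(m[y])[0];print(y,x.min(),x.max(),(x.min()+x.max())/2)
                                ~~~~~^^
    return umr_minimum(a, axis, None, out, keepdims, initial, where)
ValueError: zero-size array to reduction operation minimum which has no identity
```

```bash
sed -i 's/range(245,/range(c[:,1].min()+4,/' tip.py; python3 tip.py pics/s4.png; python3 - <<'E'
from h import *
# top-view ring profile for the same check
e=cv2.cvtColor(cv2.imread("pics/top0.png"),cv2.COLOR_BGR2GRAY)
print(e[307,380:422]);print(e[288:330,401])
E
```

```text
251 265 281 273.0
259 266 282 274.0
267 266 281 273.5
275 266 282 274.0
283 266 281 273.5
291 267 282 274.5
299 267 282 274.5
307 267 282 274.5
315 267 282 274.5
323 268 280 274.0
bottom 327
pred axis px [276.72043068 322.24658295]
pred axis px [276.08565959 289.22280876]
pred bottom 327.31894115784485
[0.001, 0, 0] [ 0.77287918 -0.23173283]
[0, 0.001, 0] [-0.33589964 -0.5074703 ]
[0, 0, 0.001] [-0.01258465 -0.63327621]
[ 65  63  60  53  57  85 113 126 129 130 130 131 131 128 113  87  70  67
  67  67  67  66  63  54  39  33  57  90 115 124 127 126 127 127 125 117
  98  78  67  66  66  69]
[ 67  69  70  86 112 125 127 127 129 127 126 124 111  83  63  62  63  64
  65  66  66  66  66  68  74  94 117 126 127 126 126 128 128 124 106  81
  67  65  67  67  71  87]
```

```bash
python3 nudge.py '[[0.0022,0.0003,0,0,0.2],[0,0,0,0,0.2],[0,0,0.002,0,0.2],[0,0,0.002,0,0.2],[0,0,0.001,0,0.2],[0,0,0,0,0.2],[0,0,0,0,0.2]]'
python3 -c "
from h import *
go((.4847,-.1556,.252));print(bot.get_obs()['torque'])"
```

```text
t: 10.65
eef_pos: [0.4853, -0.1559, 0.2577]
tool_rot: [0.0, 0.989, -0.15, 0.001]
contact_force: [-2.0, 1.0, 8.1]
gripper_width: 0.435
grasp_force: 62.0
t 10.65 pos [ 0.4853 -0.1559  0.2577] yaw -17.26 tilt [ 1.7e-03 -6.0e-04 -1.0e+00] tool delta [-0.0007 -0.0001  0.0057]  F [-2.   1.   8.1] q [ 0.37  0.19 -0.21  1.9   0.05  1.05 -1.73]
[ 0.06152541  0.73308735 -0.09843322]
```

```bash
python3 nudge.py '[[0,0,-0.001,0,0.2],[0.0001,-0.0005,0,0,0.2],[0.0001,-0.0005,0,0,0.2],[0,-0.0005,0,0,0.2],[0,-0.0005,0,0,0.2],[0,0,0,0,0.2]]'
python3 -c "
from h import *
go((.4853,-.154,.252));print(bot.get_obs()['torque'])"
python3 nudge.py '[[0,-0.0005,0,0,0.2],[0,-0.0005,0,0,0.2],[0,0,0,0,0.2]]'
python3 -c "
from h import *
go((.4853,-.154,.252));print(bot.get_obs()['torque'])"
```

```text
t: 11.25
eef_pos: [0.4854, -0.1552, 0.2577]
tool_rot: [0.001, 0.989, -0.15, 0.0]
contact_force: [-1.5, -2.4, 5.5]
gripper_width: 0.435
grasp_force: 61.3
t 11.25 pos [ 0.4854 -0.1552  0.2577] yaw -17.3 tilt [ 1.0e-04 -1.9e-03 -1.0e+00] tool delta [-0.0005 -0.0011  0.0057]  F [-1.5 -2.4  5.5] q [ 0.37  0.19 -0.21  1.9   0.05  1.05 -1.73]
[-0.93609414  0.74029843 -0.01382266]
t: 11.55
eef_pos: [0.4856, -0.1524, 0.2567]
tool_rot: [-0.0, 0.989, -0.15, -0.0]
contact_force: [-0.1, -0.0, -1.7]
gripper_width: 0.434
grasp_force: 60.5
t 11.55 pos [ 0.4856 -0.1524  0.2567] yaw -17.24 tilt [-7.e-04  9.e-04 -1.e+00] tool delta [0.0002 0.0016 0.0047]  F [-0.1 -0.  -1.7] q [ 0.37  0.19 -0.21  1.9   0.04  1.05 -1.73]
[ 0.08952276  0.06149356 -0.03132242]
```

The tip slid and dropped in: z fell and the contact force vanished. Next I lower a little and check the side load.

```bash
python3 nudge.py '[[0,0,0.001,0,0.2],[0,0,0.002,0,0.2],[0,0,0.002,0,0.2],[0,0,0,0,0.2],[0,0,0,0,0.2]]'
python3 -c "
from h import *
go((.4853,-.154,.24));print(bot.get_obs()['torque'])"
```

```text
t: 12.05
eef_pos: [0.4858, -0.1529, 0.2522]
tool_rot: [-0.0, 0.989, -0.15, -0.0]
contact_force: [0.7, -0.6, -1.6]
gripper_width: 0.437
grasp_force: 60.5
t 12.05 pos [ 0.4858 -0.1529  0.2522] yaw -17.25 tilt [-3.e-04  1.e-04 -1.e+00] tool delta [-0.0001  0.0012  0.0122]  F [ 0.7 -0.6 -1.6] q [ 0.37  0.19 -0.21  1.91  0.05  1.04 -1.74]
[-0.04497453  0.00753369 -0.0147502 ]
```

```bash
python3 nudge.py '[[0,0,0.003,0,0.2],[0,0,0.003,0,0.2],[0,0,0.003,0,0.2],[0,0,0.003,0,0.2],[0,0,0,0,0.2],[0,0,0,0,0.2]]'
python3 -c "
from h import *
go((.4853,-.154,.24));print(bot.get_obs()['torque'])"
```

```text
t: 12.65
eef_pos: [0.4858, -0.153, 0.2402]
tool_rot: [0.0, 0.989, -0.15, -0.0]
contact_force: [-0.5, 0.1, -1.6]
gripper_width: 0.432
grasp_force: 60.5
t 12.65 pos [ 0.4858 -0.153   0.2402] yaw -17.26 tilt [-1.e-04  0.e+00 -1.e+00] tool delta [-0.0002  0.0011  0.0002]  F [-0.5  0.1 -1.6] q [ 0.37  0.21 -0.21  1.92  0.05  1.02 -1.74]
[-0.04356966  0.02758003  0.01161983]
```

```bash
python3 nudge.py '[[0,0,0.003,0,0.2],[0,0,0.003,0,0.2],[0,0,0.003,0,0.2],[0,0,0,0,0.2]]'
python3 -c "
from h import *
go((.4853,-.154,.22))"
python3 nudge.py '[[0,0,0.003,0,0.2],[0,0,0.003,0,0.2],[0,0,0.003,0,0.2],[0,0,0,0,0.2]]'
python3 -c "
from h import *
go((.4853,-.154,.22))"
```

```text
t: 13.05
eef_pos: [0.4856, -0.1529, 0.2306]
tool_rot: [-0.0, 0.989, -0.15, -0.0]
contact_force: [1.5, -0.6, -4.8]
gripper_width: 0.438
grasp_force: 60.5
t 13.05 pos [ 0.4856 -0.1529  0.2306] yaw -17.26 tilt [-6.e-04  3.e-04 -1.e+00] tool delta [0.     0.0012 0.0106]  F [ 1.5 -0.6 -4.8] q [ 0.37  0.22 -0.21  1.94  0.05  1.   -1.74]
t: 13.45
eef_pos: [0.4858, -0.1528, 0.2217]
tool_rot: [-0.0, 0.989, -0.15, -0.0]
contact_force: [0.9, 0.1, -3.5]
gripper_width: 0.432
grasp_force: 60.6
t 13.45 pos [ 0.4858 -0.1528  0.2217] yaw -17.25 tilt [-2.e-04  3.e-04 -1.e+00] tool delta [-0.0001  0.0013  0.0017]  F [ 0.9  0.1 -3.5] q [ 0.36  0.23 -0.21  1.95  0.06  0.98 -1.74]
```

```bash
python3 -c "
from h import *
s=bot.read_camera('side');cv2.imwrite('pics/m5.png',cv2.resize(s[220:370,215:345],(520,600)))"
```

```text
(no output)
```

View pics/m5.png

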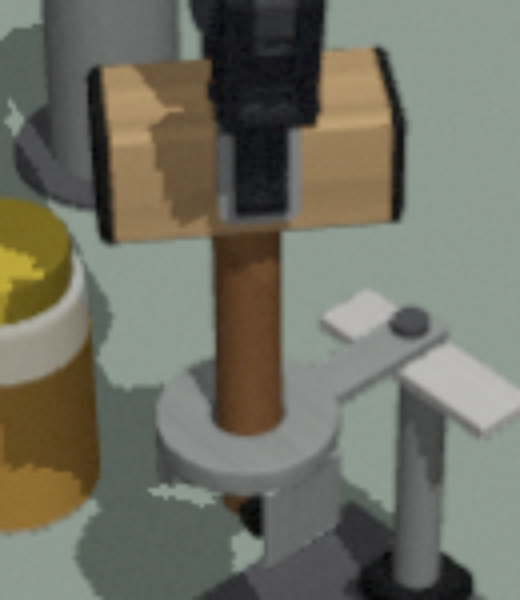

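The handle is through the bore at crop (250,425), with its tip showing below at (235,500). Next I push on down.

```bash
python3 nudge.py '[[0,0,0.004,0,0.2],[0,0,0.004,0,0.2],[0,0,0.004,0,0.2],[0,0,0.004,0,0.2],[0,0,0.004,0,0.2]]'
python3 nudge.py '[[0,0,0.004,0,0.2],[0,0,0.004,0,0.2],[0,0,0.004,0,0.2],[0,0,0.004,0,0.2],[0,0,0.004,0,0.2],[0,0,0.004,0,0.2],[0,0,0.004,0,0.2],[0,0,0.004,0,0.2]]'
python3 -c "
from h import *
go((.4853,-.154,.143))"
```

```text
t: 14.0
eef_pos: [0.4859, -0.153, 0.202]
tool_rot: [0.0, 0.989, -0.15, 0.0]
contact_force: [-0.7, -0.4, 3.0]
gripper_width: 0.434
grasp_force: 61.3
t: 14.8
eef_pos: [0.4858, -0.153, 0.17]
tool_rot: [0.0, 0.989, -0.15, 0.0]
contact_force: [-0.2, -0.2, 3.2]
gripper_width: 0.436
grasp_force: 61.3
t 14.8 pos [ 0.4858 -0.153   0.17  ] yaw -17.26 tilt [ 1.e-04 -0.e+00 -1.e+00] tool delta [-0.0002  0.0011  0.027 ]  F [-0.2 -0.2  3.2] q [ 0.36  0.29 -0.21  2.    0.08  0.86 -1.76]
```

Friction is a steady ~5 N. I approach the seat slowly.

```bash
python3 nudge.py '[[0,0,0.004,0,0.2],[0,0,0.004,0,0.2],[0,0,0.004,0,0.2],[0,0,0.004,0,0.2],[0,0,0.003,0,0.2],[0,0,0.002,0,0.2],[0,0,0.002,0,0.2]]'
python3 nudge.py '[[0,0,0.001,0,0.2],[0,0,0.001,0,0.2],[0,0,0.001,0,0.2],[0,0,0.001,0,0.2]]'
python3 -c "
from h import *
go((.4853,-.154,.143))"
```

```text
t: 15.5
eef_pos: [0.4858, -0.153, 0.1471]
tool_rot: [0.0, 0.989, -0.15, -0.0]
contact_force: [-0.4, -0.8, 1.6]
gripper_width: 0.432
grasp_force: 61.3
t: 15.9
eef_pos: [0.4858, -0.153, 0.1433]
tool_rot: [0.0, 0.989, -0.15, 0.0]
contact_force: [0.3, 0.6, 2.3]
gripper_width: 0.431
grasp_force: 61.3
t 15.9 pos [ 0.4858 -0.153   0.1433] yaw -17.26 tilt [ 1.e-04 -0.e+00 -1.e+00] tool delta [-0.0002  0.0011  0.0003]  F [0.3 0.6 2.3] q [ 0.35  0.33 -0.2   2.02  0.09  0.8  -1.77]
```

```bash
python3 nudge.py '[[0,0,0.001,0,0.2],[0,0,0.0005,0,0.2],[0,0,0,0,0.2]]'
python3 nudge.py '[[0,0,0.0005,0,0.2],[0,0,0.0005,0,0.2],[0,0,0,0,0.2]]'
```

```text
t: 16.2
eef_pos: [0.4858, -0.153, 0.1431]
tool_rot: [0.0, 0.989, -0.15, 0.0]
contact_force: [-5.8, 2.1, 15.3]
gripper_width: 0.437
grasp_force: 63.3
t: 16.5
eef_pos: [0.4859, -0.153, 0.1431]
tool_rot: [0.0, 0.989, -0.15, 0.0]
contact_force: [-9.4, 2.9, 25.8]
gripper_width: 0.439
grasp_force: 64.5
```

Seated with a firm stop at z=0.1431. I unload and open.

```bash
python3 nudge.py '[[0,0,-0.001,0,0.2],[0,0,0,0,0.2]]'
python3 nudge.py '[[0,0,0,0,0.6],[0,0,0,0,0.8],[0,0,0,0,1],[0,0,0,0,1],[0,0,0,0,1],[0,0,0,0,1],[0,0,0,0,1]]' 20
python3 nudge.py '[[0,0,-0.01,0,1],[0,0,-0.03,0,1],[0,0,-0.04,0,1],[0,0,-0.04,0,1],[0,0,-0.04,0,1],[0,0,-0.02,0,1],[-0.04,0,0,0,1],[-0.04,0,0,0,1],[-0.04,0,0,0,1],[-0.04,0,0,0,1],[0,0,0,0,1],[0,0,0,0,1]]'
python3 -c "
from h import *
s=bot.read_camera('side');t=bot.read_camera('top');cv2.imwrite('pics/f.png',np.vstack([np.hstack([cv2.resize(s[240:390,190:390],(400,300)),cv2.resize(t[225:375,290:490],(400,300))]),np.hstack([cv2.resize(s,(400,300)),cv2.resize(t,(400,300))])]))"
```

```text
t: 16.7
eef_pos: [0.4858, -0.153, 0.1432]
tool_rot: [0.0, 0.989, -0.15, 0.0]
contact_force: [-5.2, 1.4, 15.5]
gripper_width: 0.434
grasp_force: 63.0
t: 17.4
eef_pos: [0.4858, -0.153, 0.1417]
tool_rot: [-0.0, 0.989, -0.15, -0.0]
contact_force: [-0.1, -0.1, -0.4]
gripper_width: 1.003
grasp_force: 0.0
t: 18.6
eef_pos: [0.333, -0.1055, 0.3228]
tool_rot: [0.0, 0.989, -0.15, 0.001]
contact_force: [-0.2, -0.1, 0.4]
gripper_width: 0.996
grasp_force: 0.0
```

View pics/f.png

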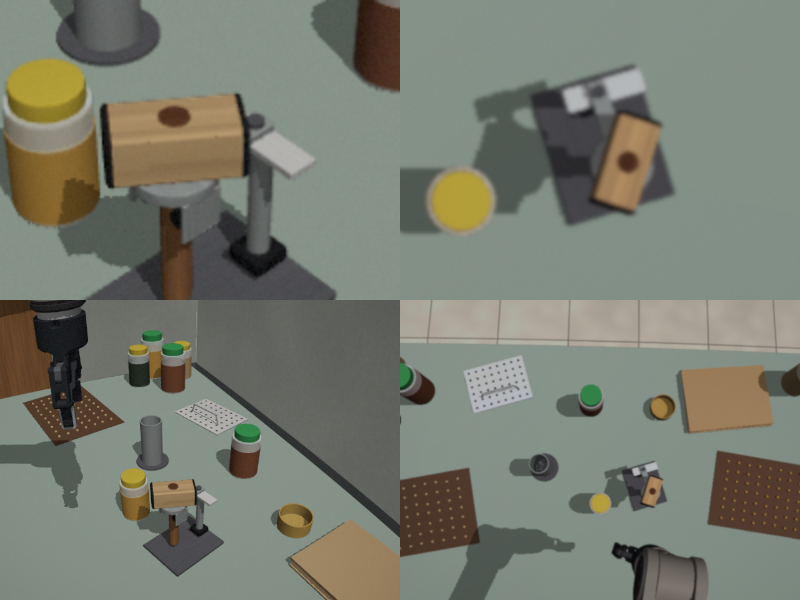

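The mallet sits flush on the ring: head at crop (175,140), handle emerging below it. The jars and sieve haven't moved, and the gripper is clear.

```bash
python3 -c "
from station import bot
print(bot.hand_in())"
```

```text
the job is handed in; nothing more can be done
None
```

The mallet is seated in the stand's ring with its head flush, pressed home at about 28 N and released. The jars and sieve look unmoved in the final pictures, and I handed the job in at about 18.7 s; no verdict was returned.

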